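Plug in the yellow interlock key and hold the run button at mid travel

ROBOT

A 6-joint arm with a two-finger parallel gripper is mounted at the origin on a cart in front of the work surface, level with it; the furniture and walls round the work are solid. World frame = base frame: x ahead of the robot, y to its left, z up, the work surface at z = 0. Lengths are in mm, angles in rad, forces in N, time in s.
With the tool pointing down it reaches from about 300 to 875 mm from the base axis. Payload 6.4 kg.
Tool frame: the origin (TCP) lies at the centre of the arm's flange, where the gripper is bolted on; the fingertips stand 173 mm ahead of it and the grasp point (between the pads) lies 155 mm ahead of it; z points along the fingers, y is the line along which they close (so a half turn about z gives the same grasp; the last joint's range is limited). The gripper opens to 85 mm and grips with 20 to 120 N. Pads are 22 mm wide; open, the fingers measure 114 mm over their backs; the gripper's body (76 mm by 85 mm) begins 54 mm behind the grasp point. The pads swing forward as they close: fully open they stand 13 mm farther back than shut.
Start: joints at [0.926, 0.181, 1.607, -0, 1.354, -0.206], TCP at [244.282, 520.547, 404.688] pointing down, gripper open.
Joint ranges: [-2.99, 2.99], [-0.89, 2.07], [0.3, 2.58], [-1.14, 4.28], [0, 2.63], [-3.12, 3.12]. Speed limits (rad/s): [2.57, 2.57, 3.01, 3.14, 3.14, 3.14].

INTERFACE

Orientations are given as a unit quaternion [w, x, y, z].
In Python, from bench import robot gives the robot as it stands.
- The arm moves only by the shell command python3 -m creep 'ROWS' [OPENING]. ROWS is JSON, a list of rows, each a list of 4 numbers: the shift along the tool's x, y, z in cm, then the turn about the tool's z in degrees. In form: [[x, y, z, turn], ...]. A call has 1 to 10 rows; each row is the pose to reach, as a shift and turn from the pose commanded when the call began, along the tool's axes at that moment; what a row does not reach only later rows make up. A row lasts 1/8 s, in which the tool goes at most 62.5 mm and 10.7 degrees, less where a joint would pass 70% of its speed; a pose out of reach is approached as far as the arm can. A call with a gripper value outside its range is refused whole. OPENING is the finger opening in cm, from 0 to 8.54, set as the call begins (- or left out, the last holds). The fingers move at their own pace and stop on an object; the grip force is fixed at half the most. Time passes only in rows, so rows that repeat a pose let the fingers close. It gives the time, the measured TCP pose, the force, the opening and the grip force at its end, in the units of the state.
- robot.get_obs(): the state, without advancing time (a new reading comes with each control period).
- robot.grab_frame(name): name is "scene" or "top" or "wrist"; returns a dict with "pixels" (480x640x3 uint8, red, green, blue), "range_z" (480x640 float32, mm along the optical axis (not along the pixel's ray), 0 where there is no reading), "K" (3x3 intrinsics, pixels), "R" (3x3) and "t" (3): a world point X has camera coordinates R X + t. Camera axes: x right, y down, z forward; pixel columns grow to the right and rows downward; lengths in mm; the calibration is good to about 2 mm. A picture is of the moment at which its call begins.
- robot.finish_job(): hands the job in; it is judged then, once.
The state is a dict: "clock": time; "joint_pos": joint angles; "qd": joint speeds; "effort": joint torques, N m; "tcp_pos": TCP position; "tool_rot": TCP orientation; "ft_force": force on the tool from outside, world axes, zero at the start; "torque": the same for the moment, N m; "gripper_width": opening from 0.0 (shut) to 1.0 (fully open); "grasp_force": force on a finger pad.
Only numpy, scipy, OpenCV 4.12 (cv2) and the standard library are available. Lean on these libraries where they do the work, as an engineer would, in place of code of your own. Each camera call takes 0.05 s, during which the arm holds its last target. There are 200 camera calls.

TASK

Pick up the yellow interlock key plug and push it fully home in the socket of the grey hold-to-run box, then let go of it. Then press the box's green spring button down with the fingertips until its top is level with the rim of the black collar round it, and finish while still holding it there: it must be neither released nor pushed on down to its stop. Leave the blue key plug and the beaker, the dropper bottle and the vial standing where they are.

Things in the scene. Friction and masses are not known exactly. Their poses are not given: they have to be found in the camera images.
- key_yellow: yellow block plug, loose, standing upright on its foot on the worktop. Origin: centre of the underside of its foot; z up. Black foot 20 (x) x 30 (y) mm, 14 mm tall, its lowest 4 mm narrower (16.5 x 26.5); above it the yellow grip block 26 (x) x 36 (y) mm from z = 14 to z = 50 mm. Flat grip faces look along its x axis (26 mm apart, black ribs). 55 to 115 g. The same after a half turn.
- key_blue: blue block plug of the same shape and size as the yellow one, for another box; it must stay where it stands. Which of the two places on the worktop has which key varies.
- run_box: grey hold-to-run box fixed to the worktop, 130 (x) x 204 (y) x 50 mm tall, flat top. Origin: centre of its underside; z up. Along its y axis the socket lies at +52 mm, the button at -48 mm, both at x = 0.
- socket_mouth (a point): centre of the socket's mouth, at the level of the box's top, with the box's axes (x, y, z up); yellow frame round it. Rectangular hole 23 (x) x 33 (y) mm, with a 3 mm chamfer at its mouth, 20 mm deep. A key is fully home when the shoulder under its grip block rests on the box's top, i.e. the key's origin lies 14 mm below this point; it goes in either way round, with its x axis along this x axis.
- collar_rim (a point): centre of the black collar round the button, at the level of its rim, 20 mm above the box's top, z up; fixed to the box. Inner diameter 55 mm, outer 68 mm.
- button_top (a point): centre of the flat top of the green button cap (49 mm across, moves straight down). Free, it stands 7 mm above the collar's rim; at mid travel it is level with the rim; at its stop it is 7 mm below.
- button_travel (a joint): how far the button is pressed, m: 0 free, 0.007 level with the collar's rim, 0.014 at its stop. A spring pushes it back up: about 3 N to start, 0.7 N more for each mm, so about 8 N when level and 13 N at the stop.
- button: the green button itself, spring-loaded in the box; origin on its axis, 27 mm below its top.
- beaker: clear beaker, 72 mm across, 87 mm tall, loose; origin at the centre of its underside. Bystander.
- dropper_bottle: brown dropper bottle with black top, 31 mm across, 107 mm tall, loose; origin at the centre of its underside. Bystander.
- vial: brown vial with a teal cap, 25 mm across, 68 mm tall, loose; origin at the centre of its underside. Bystander.
Things that resemble listed ones, but are neither listed nor needed, are in the scene too. Several things look just like the key_yellow: the one meant starts nearest to the robot's base.

How it is judged (in metres and radians):
On the way, in this order (a step that is already met when the one before it is completed fails the run):
1. the yellow key is fully home in the socket and let go (horizontal distance between key_yellow and socket_mouth below 0.004 m and z of key_yellow in the frame of socket_mouth between -0.0165 and -0.0115 m and angle between the x axis of key_yellow and the x axis of socket_mouth, either way round below 0.1 rad and angle between key_yellow's own z axis and vertical below 0.1 rad and contact force between the fingers and key_yellow below 0.3 N), for 0.2 s.
2. the button is held level with the collar's rim by the fingers (value of joint button_travel between 0.0045 and 0.0095 m and contact force between the fingers and button above 4 N), for 0.5 s.
At the end, for the whole second after the job is handed in: Yellow key home: within 4 mm of the socket's centre, 11.5-16.5 mm deep, within 0.1 rad straight and upright, fingers off it. Fingers press the button with over 4 N and hold it 4.5-9.5 mm down (level within 2.5 mm). Blue key, beaker, bottle, vial within 20 mm of their starts, upright (all of step 1 and all of step 2 and distance of each of key_blue, beaker, dropper_bottle, vial from where it was at the start of the episode below 0.02 m and angle between each of key_blue, beaker, dropper_bottle, vial's own z axis and vertical below 0.3 rad); the arm keeps its last pose, push and grip.
It fails at once if the button is pushed on down to its stop (more than 12.5 mm) (value of joint button_travel above 0.0125 m).
It fails at once if the blue key or a bystander is shifted by more than 20 mm or knocked over (not (distance of each of key_blue, beaker, dropper_bottle, vial from where it was at the start of the episode below 0.02 m and angle between each of key_blue, beaker, dropper_bottle, vial's own z axis and vertical below 0.3 rad)).
It also fails if it takes over 54 s, if anything falls off the work surface, if the arm or the gripper's body presses on something with over 40 N, if the wrist force passes 120 N, or if a joint passes its speed limit or range.

## Working session

There is one attempt and no reset: what is moved stays moved. The work goes in short steps, Python scripts to look and compute and a shell command to move; the robot and the scene stay as the last step left them, time stands still between calls to the robot, and variables do not carry over. Pictures are saved under pics/ and viewed, at most 10 in all, crops included, and the job is handed in when it is done.

```bash
mkdir -p pics
cat > h.py <<'E'
import numpy as np, cv2
from bench import robot
def grab(n,f=None):
    d=robot.grab_frame(n)
    if f: cv2.imwrite('pics/'+f,d['pixels'][:,:,::-1])
    np.savez('/tmp/'+n+'.npz',**d)
    return d
def world(d):
    K,R,t=d['K'],d['R'],d['t']; z=d['range_z'].astype(float)
    v,u=np.mgrid[:480,:640]
    c=np.stack([(u-K[0,2])/K[0,0]*z,(v-K[1,2])/K[1,1]*z,z],-1)
    return (c-t)@R
E
python3 - <<'E'
from h import *
o=robot.get_obs();print(o)
for n in('top','scene'):
    d=grab(n,n+'0.png');print(n,d['R'],d['t'],d['K'][0,0])
E
```

```text
{'clock': 0.0, 'joint_pos': array([ 9.25678867e-01,  1.81598842e-01,  1.60797415e+00, -1.95703317e-05,
        1.35381067e+00, -2.06277930e-01]), 'qd': array([-0.00107004, -0.00075875, -0.00034307,  0.0004061 ,  0.00140594,
       -0.00108619]), 'effort': array([-4.68152975e-04, -4.44886386e+01, -3.51330364e+01, -3.92979773e-04,
        9.20268969e-03, -1.34580586e-05]), 'tcp_pos': array([244.13900053, 520.33162239, 403.76774079]), 'tool_rot': array([-3.61103939e-04,  2.17661185e-01,  9.76023979e-01, -8.19528675e-04]), 'ft_force': array([-0.13287083, -0.67978685, -0.3581547 ]), 'torque': array([0.00398347, 0.01863247, 0.02539002]), 'grasp_force': 0.0, 'gripper_width': 0.9972112473988846}
top [[ 0.22999453 -0.97316789 -0.00683872]
 [-0.86856201 -0.20209254 -0.45250264]
 [ 0.43897898  0.11001299 -0.89173684]] [-214.45480318  474.59756596 1833.24740384] 621.1694589755963
scene [[ 0.67866804 -0.73440508 -0.00767214]
 [-0.29943647 -0.26714227 -0.91595459]
 [ 0.67063215  0.62392643 -0.40120859]] [-439.924793    202.47694492 1241.16160442] 541.2669566582534
```

View pics/top0.png

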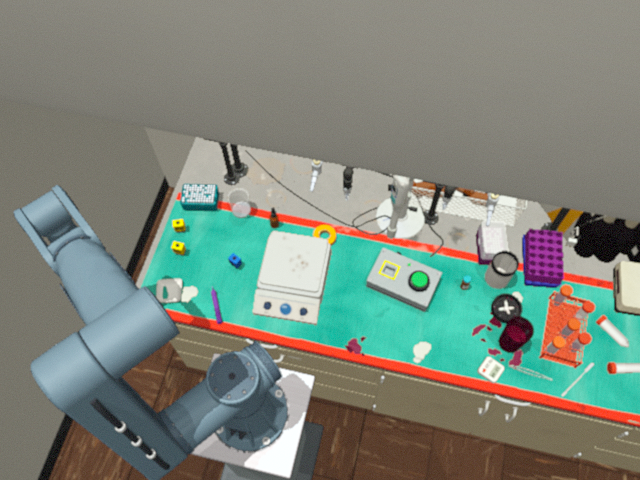

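View pics/scene0.png

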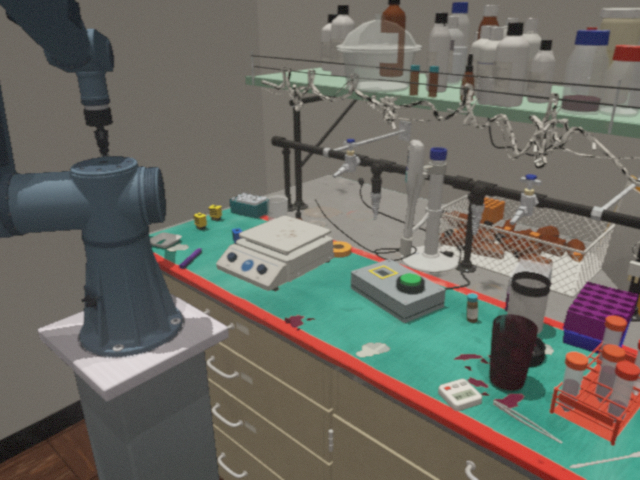

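The top view shows two yellow keys at (179,225) and (178,247), the blue key at (235,260), and the box with its socket at (390,269) and button at (419,279). The scene view shows the same two yellow keys at (200,220) and (216,212). Next I'll measure them all and crop in close on the keys.

```bash
cat > m.py <<'E'
from h import *
for n in('top','scene'):
    d=dict(np.load(f'/tmp/{n}.npz'));W=world(d)
    hsv=cv2.cvtColor(d['pixels'],cv2.COLOR_RGB2HSV)
    for c,(lo,hi) in dict(yellow=((22,150,100),(33,255,255)),blue=((100,150,60),(125,255,255)),green=((55,180,80),(75,255,255))).items():
        m=cv2.inRange(hsv,lo,hi)
        k,l,s,ce=cv2.connectedComponentsWithStats(m)
        for i in range(1,k):
            if s[i,4]<15: continue
            P=W[(l==i)&(d['range_z']>0)]
            if len(P)<5: continue
            if np.median(P[:,0])>1200 or P[:,2].max()>300: continue
            top=P[P[:,2]>np.percentile(P[:,2],90)-6]
            r=cv2.minAreaRect(top[:,:2].astype(np.float32))
            print(n,c,ce[i].round(),s[i,4],'z',np.percentile(P[:,2],[5,50,95]).round(),'mean',top.mean(0).round(1),'rect',np.round(r[0],1),np.round(r[1],1),round(r[2],1),'R',round(np.hypot(*r[0])))
d=dict(np.load('/tmp/top.npz'));W=world(d)
# box
m=(abs(W[...,2]-50)<6); m[:240]=0;m[310:]=0;m[:,:360]=0;m[:,450:]=0
P=W[m];r=cv2.minAreaRect(P[:,:2].astype(np.float32));print('box',r)
E
python3 m.py
python3 -c "
import cv2
a=cv2.imread('pics/top0.png')[190:290,140:280];cv2.imwrite('pics/c0.png',cv2.resize(a,None,fx=5,fy=5,interpolation=cv2.INTER_CUBIC))"
```

```text
top yellow [179. 225.] 108 z [19. 46. 55.] mean [532.8 400.7  51.5] rect [535.1 399.4] [27.  33.3] 22.0 R 668
top yellow [326. 232.] 164 z [ 8. 18. 27.] mean [626.7 -83.9  23.7] rect [624.8 -83.9] [70.4 51.2] 81.5 R 630
top yellow [178. 247.] 116 z [21. 45. 56.] mean [453.2 370.7  51.4] rect [452.7 371.1] [35.3 25. ] 88.9 R 585
top yellow [389. 270.] 65 z [44. 51. 59.] mean [ 520.8 -312.1   54.1] rect [ 522.6 -315.4] [53.  52.2] 76.6 R 610
top blue [524. 250.] 49 z [-1. 28. 37.] mean [ 698.1 -731.3   33.9] rect [ 695.5 -731.8] [100.    4.4] 7.2 R 1010
top blue [235. 260.] 105 z [23. 47. 56.] mean [448.7 176.9  53. ] rect [448.9 177. ] [33.7 24.2] 67.1 R 483
top blue [540. 284.] 106 z [ 6. 25. 38.] mean [ 593.6 -789.7   34.5] rect [ 594.  -793.8] [ 7.5 91. ] 6.0 R 991
top blue [285. 310.] 42 z [38. 46. 58.] mean [318.5 -29.3  53.2] rect [318.5 -30. ] [12.5 22.1] 49.1 R 320
top green [419. 279.] 187 z [65. 76. 84.] mean [ 500.5 -413.7   80. ] rect [ 501.2 -412.4] [47.2 42.8] 23.9 R 649
scene yellow [216. 210.] 75 z [17. 43. 50.] mean [529.5 395.8  47.8] rect [531.7 397.2] [32.5 33.5] 15.0 R 664
scene yellow [200. 219.] 96 z [18. 39. 50.] mean [448.2 368.8  47.9] rect [450.7 371.1] [30.1 33.1] 11.1 R 584
scene blue [236. 231.] 26 z [45. 48. 50.] mean [445.6 178.1  47.9] rect [448.5 178.4] [39.1 21.1] 51.5 R 483
scene blue [568. 334.] 25 z [ 3. 27. 32.] mean [ 588.4 -759.8   29. ] rect [ 589.2 -759.1] [16.2  6.9] 88.3 R 961
scene blue [586. 340.] 105 z [ 3. 26. 34.] mean [ 593.3 -796.2   31.2] rect [ 594.6 -793.5] [11.4 50.8] 9.8 R 992
box ((512.7923583984375, -366.21685791015625), (204.51527404785156, 136.37889099121094), 77.20380401611328)
```

View pics/c0.png

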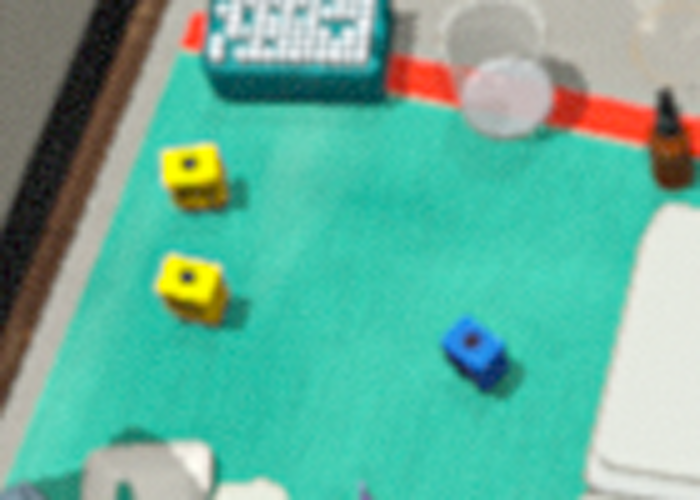

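I choose the yellow key at (178,247): it is about 585 mm from the base, the other (179,225) about 668 mm. It measures about 25x35 mm with its top near 50 mm, which fits. I'll go above it.

```bash
python3 -m creep '[[-5,-1,-0,0],[-10,-2,2,0],[-15,-3,4,0],[-20,-4,6,0],[-25,-4.8,8,0],[-25,-4.8,8,0],[-25,-4.8,8,0]]'
cat >> h.py <<'E'
from scipy.spatial.transform import Rotation as Ro
def Rt(o): return Ro.from_quat(np.roll(o['tool_rot'],-1)).as_matrix()
def rects(d,lo,hi,h,minA=150,band=5):
    W=world(d);hsv=cv2.cvtColor(d['pixels'],cv2.COLOR_RGB2HSV)
    k,l,s,ce=cv2.connectedComponentsWithStats(cv2.inRange(hsv,lo,hi))
    for i in range(1,k):
        if s[i,4]<minA: continue
        P=W[(l==i)&(d['range_z']>0)];P=P[abs(P[:,2]-h)<band]
        if len(P)<50: continue
        r=cv2.minAreaRect(P[:,:2].astype(np.float32))
        print(ce[i].round(),s[i,4],'mean',P.mean(0).round(1),'rect',np.round(r[0],1),np.round(r[1],1),'ang',round(r[2],1))
E
cat > l.py <<'E'
from h import *
import sys
o=robot.get_obs();d=grab('wrist',sys.argv[1])
R=Rt(o);print('tcp',o['tcp_pos'].round(1),'X',R[:,0].round(3),'Y',R[:,1].round(3),'Z',R[:,2].round(3),'cam',(-d['R'].T@d['t']).round(0),'look',d['R'][2].round(2))
rects(d,(22,130,80),(33,255,255),50)
E
python3 l.py w1.png
```

```text
clock: 0.98
tcp_pos: [450.0, 370.9, 324.4]
tool_rot: [-0.001, 0.218, 0.976, -0.0]
ft_force: [-0.6, 0.7, 1.1]
gripper_width: 1.002
grasp_force: 0.0
tcp [450.  370.9 324.4] X [-0.905  0.426  0.001] Y [ 0.426  0.905 -0.001] Z [-0.001 -0.    -1.   ] cam [382. 404. 293.] look [ 0.27 -0.13 -0.96]
[327. 239.] 1420 mean [455.9 375.   49.4] rect [455.8 376.4] [35.4 25.6] ang 89.2
[405. 305.] 1421 mean [530.9 407.8  49.1] rect [536.1 403. ] [25.2 36.1] ang 20.3
```

View pics/w1.png

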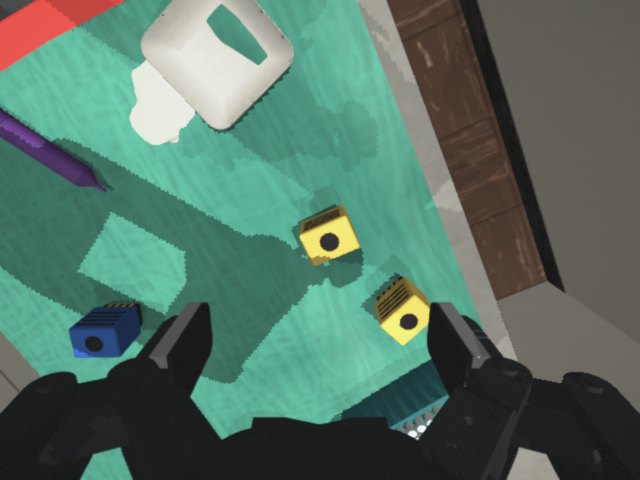

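The wrist view shows the target at (329,239), the other yellow key at (405,310) and the blue at (105,330). The key's long axis lies along world y, so I turn the tool about +65.6° and descend.

```bash
python3 -m creep '[[-0.2,0.3,1,10],[-0.2,0.5,2,20],[-0.2,0.5,3,30],[-0.2,0.5,4,40],[-0.2,0.5,5,50],[-0.2,0.5,5,60],[-0.2,0.5,5,65.6],[-0.2,0.5,5,65.6],[-0.2,0.5,5,65.6]]' 5.5
python3 l.py w2.png
```

```text
clock: 2.15
tcp_pos: [453.6, 375.3, 275.2]
tool_rot: [0.0, 0.711, 0.704, 0.0]
ft_force: [0.0, 0.3, 0.6]
gripper_width: 0.646
grasp_force: 0.0
tcp [453.6 375.3 275.2] X [0.01 1.   0.  ] Y [ 1.    -0.01   0.001] Z [ 0.001  0.    -1.   ] cam [455. 452. 244.] look [-0.   -0.3  -0.95]
[466. 205.] 3343 mean [535.8 404.6  49.5] rect [536.9 403.4] [25.6 35.9] ang 21.9
[323. 252.] 2794 mean [456.2 378.   49.7] rect [456.3 376.8] [35.3 25.5] ang 89.3
```

View pics/w2.png

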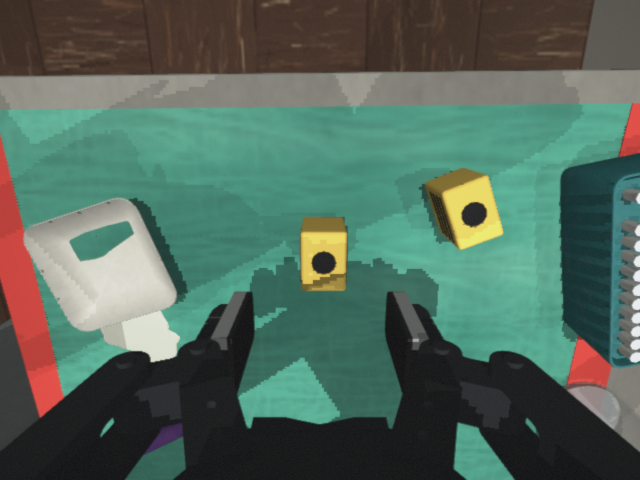

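The view shows the key centred between the fingers at (323,254). The measurements agree to within about 2 mm, so I descend and grip.

```bash
python3 -m creep '[[0.1,0.2,2.5,0],[0.1,0.2,5,0],[0.1,0.2,7,0],[0.1,0.2,8.2,0],[0.1,0.2,8.2,0],[0.1,0.2,8.2,0]]' 5.5 && python3 -m creep '[[0,0,0,0],[0,0,0,0],[0,0,0,0],[0,0,0,0],[0,0,0,0],[0,0,0,0]]' 0
```

```text
clock: 2.95
tcp_pos: [456.6, 375.8, 193.5]
tool_rot: [0.0, 0.712, 0.703, 0.001]
ft_force: [0.3, -0.6, 0.6]
gripper_width: 0.645
grasp_force: 0.0
clock: 3.7
tcp_pos: [456.6, 375.8, 193.6]
tool_rot: [0.0, 0.712, 0.703, 0.001]
ft_force: [-0.8, -0.2, 5.7]
gripper_width: 0.294
grasp_force: 59.4
```

```bash
python3 -m creep '[[0,0,-2,0],[0,0,-5,0],[0,0,-8,0],[0,0,-11,0],[0,0,-14,0],[0,0,-15,0],[0,0,-15,0]]' && python3 -m creep '[[-2,0.5,0,0],[-6,1,0,0],[-11,1.5,0,0],[-16,2,0,0],[-21,2.8,0,0],[-26,3.5,0,0],[-31,4,0,0],[-34,4.4,0,0],[-35,4.5,0,0],[-35,4.5,0,0]]' && python3 -m creep '[[-2,0.5,0,2],[-6,1,0,4],[-11,1.5,1,6],[-16,2,2,8],[-21,2.8,3,10],[-26,3.5,4,12],[-29,3.9,4.5,12],[-30.1,4,4.5,12],[-30.1,4,4.5,12],[-30.1,4,4.5,12]]' && python3 l.py w3.png
```

```text
clock: 4.58
tcp_pos: [456.1, 375.5, 343.3]
tool_rot: [0.0, 0.712, 0.703, 0.001]
ft_force: [0.8, 0.0, -0.8]
gripper_width: 0.3
grasp_force: 59.0
clock: 5.82
tcp_pos: [496.2, 24.4, 341.8]
tool_rot: [-0.001, 0.712, 0.702, -0.0]
ft_force: [0.2, 0.3, -1.7]
gripper_width: 0.29
grasp_force: 59.0
clock: 7.08
tcp_pos: [532.9, -274.9, 297.8]
tool_rot: [-0.0, 0.781, 0.625, 0.0]
ft_force: [0.3, -0.4, -0.9]
gripper_width: 0.296
grasp_force: 59.0
tcp [ 532.9 -274.9  297.8] X [0.219 0.976 0.   ] Y [ 0.976 -0.219 -0.   ] Z [-0.  0. -1.] cam [ 550. -200.  267.] look [-0.07 -0.29 -0.95]
[320. 322.] 7846 mean [ 536.6 -293.9   51. ] rect [ 523.5 -327.3] [81.6 53.2] ang 77.3
```

View pics/w3.png

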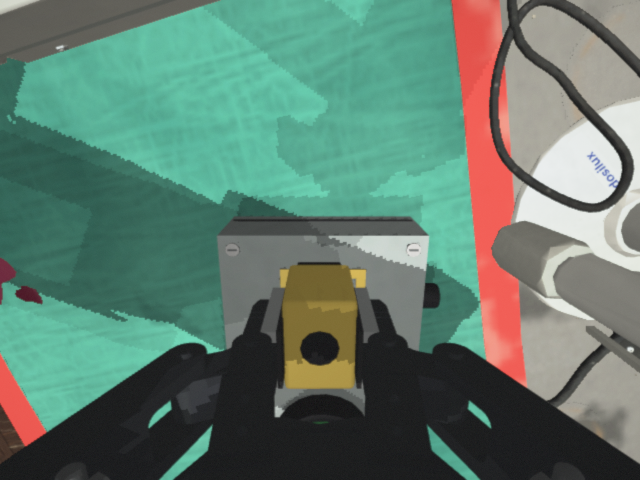

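The held key at (320,335) covers the socket, whose frame corners just show at (283,275) and (365,275). I move on past it (tool -x) to see the socket clear.

```bash
python3 -m creep '[[-2,0,0,0],[-5,0,0,0],[-8,0,0,0],[-9.5,0,0,0],[-10,0,0,0],[-10,0,0,0],[-10,0,0,0]]'
python3 l.py w4.png
python3 - <<'E'
from h import *
d=dict(np.load('/tmp/wrist.npz'));o=robot.get_obs()
rects(d,(22,130,80),(33,255,255),o['tcp_pos'][2]-193.5+50,band=6)
E
```

```text
clock: 8.0
tcp_pos: [510.9, -373.2, 297.6]
tool_rot: [-0.0, 0.781, 0.625, 0.0]
ft_force: [0.1, 0.9, -0.2]
gripper_width: 0.296
grasp_force: 59.0
tcp [ 510.9 -373.2  297.6] X [0.22  0.976 0.   ] Y [ 0.976 -0.22  -0.   ] Z [-0.     0.001 -1.   ] cam [ 528. -299.  267.] look [-0.07 -0.29 -0.95]
[324. 183.] 1504 mean [ 522.9 -333.1   50.8] rect [ 523.2 -326.2] [32.2 53.6] ang 78.6
[319. 324.] 7541 mean [ 511.9 -369.8  153.5] rect [ 511.2 -372.2] [36.3 26. ] ang 76.8
```

View pics/w4.png

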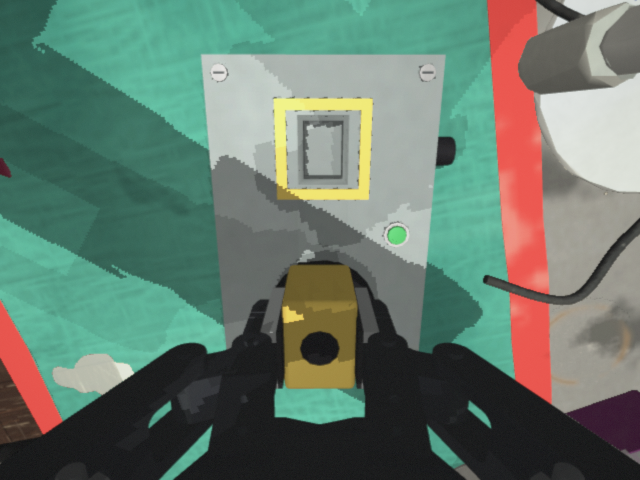

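The socket is in clear view: its frame's corners are (274,98), (373,98), (369,199) and (277,199), and the hole's centre is about (324,149). I'll fit the frame precisely.

Run:
```python
from h import *
d=dict(np.load('/tmp/wrist.npz'));W=world(d)
hsv=cv2.cvtColor(d['pixels'],cv2.COLOR_RGB2HSV)
m=cv2.inRange(hsv,(20,80,60),(35,255,255));m[:85]=0;m[207:]=0
q=(m>0)&(abs(W[...,2]-51)<6)
r=cv2.minAreaRect(W[q][:,:2].astype(np.float32));print(r)
# pixel quad -> plane z=50
ys,xs=np.nonzero(m);h=cv2.minAreaRect(np.c_[xs,ys].astype(np.float32));print(h)
def onplane(u,v,z):
    c=-d['R'].T@d['t'];ray=d['R'].T@np.linalg.inv(d['K'])@[u,v,1];return c+ray*(z-c[2])/ray[2]
S=np.mean([onplane(u,v,50)[:2] for u,v in((274,98),(373,98),(369,199),(277,199))],0)
print('socket',S);
o=robot.get_obs();R=Rt(o);g=np.r_[S,0]-np.r_[511.2,-372.2,0];print('tool shift key->socket',R.T@g)
g=np.r_[r[0],0]-np.r_[511.2,-372.2,0];print(R.T@g)
```

```text
((525.9349365234375, -314.6910705566406), (56.472721099853516, 54.68221664428711), 77.37495422363281)
((322.9999694824219, 148.5), (97.99998474121094, 100.99998474121094), 0.0)
socket [ 526.39006607 -314.7485684 ]
tool shift key->socket [5.93846741e+01 2.20572996e+00 1.83874080e-02]
[5.93408434e+01 1.74908156e+00 1.84867104e-02]
```

```bash
python3 -m creep '[[2,0.2,0,0],[4.5,0.2,0,0],[5.9,0.2,0,0],[5.9,0.2,2,0],[5.9,0.2,4,0],[5.9,0.2,5,0],[5.9,0.2,5,0],[5.9,0.2,5,0]]' && python3 -m creep '[[0,0,0.2,0],[0,0,0.4,0],[0,0,0.6,0],[0,0,0.6,0]]' && python3 -m creep '[[0,0,0.2,0],[0,0,0.4,0],[0,0,0.6,0],[0,0,0.6,0]]'
```

```text
clock: 9.05
tcp_pos: [525.7, -317.5, 247.9]
tool_rot: [0.0, 0.781, 0.624, 0.0]
ft_force: [-0.1, 0.0, -0.5]
gripper_width: 0.293
grasp_force: 59.0
clock: 9.55
tcp_pos: [525.6, -316.8, 241.5]
tool_rot: [-0.0, 0.781, 0.624, -0.0]
ft_force: [0.1, -0.3, -0.3]
gripper_width: 0.294
grasp_force: 59.0
clock: 10.05
tcp_pos: [526.1, -317.1, 239.2]
tool_rot: [0.001, 0.781, 0.624, -0.0]
ft_force: [-7.1, 6.8, 22.5]
gripper_width: 0.297
grasp_force: 62.3
```

The key touched the chamfer: the reaction pushes the tool along -y and +x. I ease up, shift that way and retry.

```bash
python3 -m creep '[[0,0,-0.3,0],[0.15,-0.15,-0.3,0],[0.15,-0.15,-0.3,0],[0.15,-0.15,-0.1,0],[0.15,-0.15,0.1,0],[0.15,-0.15,0.1,0]]'
```

```text
clock: 10.8
tcp_pos: [524.5, -315.1, 234.1]
tool_rot: [-0.0, 0.781, 0.624, 0.0]
ft_force: [3.2, -0.3, -2.9]
gripper_width: 0.294
grasp_force: 58.9
```

```bash
python3 -m creep '[[0,0.05,0.2,0],[0,0.05,0.35,0],[0,0.05,0.5,0],[0,0.05,0.5,0],[0,0.05,0.5,0]]'
```

```text
clock: 11.42
tcp_pos: [524.8, -315.2, 229.6]
tool_rot: [-0.0, 0.781, 0.624, -0.0]
ft_force: [-2.0, 0.4, 0.4]
gripper_width: 0.292
grasp_force: 59.6
```

```bash
python3 -m creep '[[0,0,0.1,0],[0,0,0.2,0],[0,0,0.3,0],[0,0,0.3,0]]'
```

```text
clock: 11.92
tcp_pos: [525.0, -315.2, 229.4]
tool_rot: [-0.0, 0.781, 0.624, -0.0]
ft_force: [-9.7, 6.7, 21.7]
gripper_width: 0.295
grasp_force: 62.4
```

It is seated at the expected height (229.4 mm) with a firm stop. I ease off, release, retreat and look.

```bash
python3 -m creep '[[0,0,-0.25,0],[0,0,-0.25,0]]' && python3 -m creep '[[0,0,0,0],[0,0,0,0],[0,0,0,0],[0,0,0,0],[0,0,0,0]]' 5.5 && python3 -m creep '[[0,0,-2,0],[0,0,-5,0],[0,0,-8,0],[-2,0,-10,0],[-6,0,-10,0],[-9,0,-10,0],[-10,0,-10,0],[-10,0,-10,0],[-10,0,-10,0]]' && python3 l.py w5.png
```

```text
clock: 12.18
tcp_pos: [525.2, -315.4, 229.6]
tool_rot: [0.001, 0.781, 0.624, 0.0]
ft_force: [-1.4, 1.7, 6.2]
gripper_width: 0.296
grasp_force: 60.3
clock: 12.8
tcp_pos: [525.0, -315.2, 229.1]
tool_rot: [-0.0, 0.781, 0.624, -0.0]
ft_force: [-0.7, 0.1, -0.6]
gripper_width: 0.644
grasp_force: 0.0
clock: 13.92
tcp_pos: [503.3, -411.7, 329.3]
tool_rot: [-0.0, 0.781, 0.625, 0.0]
ft_force: [-0.5, 0.3, -0.9]
gripper_width: 0.647
grasp_force: 0.0
tcp [ 503.3 -411.7  329.3] X [0.22  0.976 0.001] Y [ 0.976 -0.22  -0.   ] Z [-0.     0.001 -1.   ] cam [ 520. -337.  298.] look [-0.07 -0.29 -0.95]
[328. 123.] 259 mean [ 525.1 -339.2   50.8] rect [ 524.3 -339.3] [ 3.7 28.7] ang 77.4
```

View pics/w5.png

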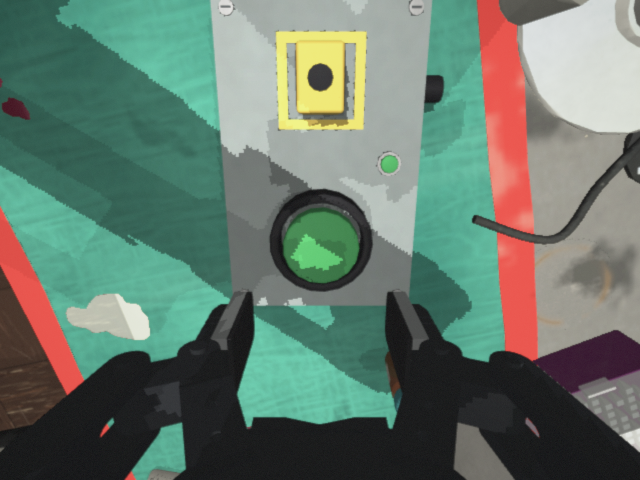

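Run:
```python
from h import *
d=dict(np.load('/tmp/wrist.npz'));W=world(d)
rects(d,(22,120,60),(33,255,255),86,band=6)
rects(d,(50,120,50),(80,255,255),77,band=8)
```

```text
[326.  74.] 5005 mean [ 525.5 -315.1   85.6] rect [ 525.1 -315.7] [35.5 25.9] ang 77.3
[322. 245.] 4224 mean [ 505.2 -410.7   76.7] rect [ 504.3 -411.6] [47.9 47.9] ang 28.3
```

The view shows the key home in its frame at (320,77): top at 85.6 mm, centred, 77.3°. The button is free at (321,245), at (504,-412) with its top at 76.7 mm. I close the fingers and come down to just above it.

```bash
python3 -m creep '[[0,0.1,1,0],[0,0.1,2.5,0],[0,0.1,4,0],[0,0.1,5.5,0],[0,0.1,6.5,0],[0,0.1,7.2,0],[0,0.1,7.2,0],[0,0.1,7.2,0],[0,0.1,7.2,0]]' 0 && python3 -m creep '[[0,0,0.2,0],[0,0,0.4,0],[0,0,0.4,0],[0,0,0.4,0]]'
```

```text
clock: 15.1
tcp_pos: [504.1, -413.2, 257.9]
tool_rot: [0.001, 0.781, 0.624, 0.0]
ft_force: [0.3, -0.4, -0.4]
gripper_width: -0.006
grasp_force: 0.0
clock: 15.6
tcp_pos: [503.9, -413.0, 253.1]
tool_rot: [-0.0, 0.781, 0.624, 0.0]
ft_force: [-0.4, -0.0, -0.1]
gripper_width: 0.001
grasp_force: 0.0
```

```bash
for i in 1; do python3 -m creep '[[0,0,0.15,0],[0,0,0.3,0],[0,0,0.3,0],[0,0,0.3,0]]'; done; python3 -m creep '[[0,0,0.1,0],[0,0,0.2,0],[0,0,0.2,0],[0,0,0.2,0]]';  python3 -m creep '[[0,0,0.1,0],[0,0,0.2,0],[0,0,0.2,0],[0,0,0.2,0]]'
```

```text
clock: 16.1
tcp_pos: [504.0, -413.1, 250.5]
tool_rot: [0.0, 0.781, 0.624, -0.0]
ft_force: [-0.6, 0.8, 2.7]
gripper_width: 0.001
grasp_force: 1.4
clock: 16.6
tcp_pos: [503.9, -413.1, 248.3]
tool_rot: [0.0, 0.781, 0.624, -0.0]
ft_force: [0.2, 1.4, 3.9]
gripper_width: 0.005
grasp_force: 2.1
clock: 17.1
tcp_pos: [504.0, -413.1, 246.4]
tool_rot: [0.0, 0.781, 0.624, -0.0]
ft_force: [-1.6, 1.7, 5.1]
gripper_width: 0.0
grasp_force: 2.7
```

```bash
python3 -m creep '[[0,0,0.1,0],[0,0,0.2,0],[0,0,0.3,0],[0,0,0.37,0],[0,0,0.37,0],[0,0,0.37,0]]'
python3 - <<'E'
from h import *
f=[]
for i in range(8):
    d=grab('wrist','w6.png');o=robot.get_obs();f.append(np.r_[o['ft_force'],o['tcp_pos'][2]])
print(np.mean(f,0))
W=world(d);hsv=cv2.cvtColor(d['pixels'],cv2.COLOR_RGB2HSV)
m=cv2.inRange(hsv,(50,120,40),(80,255,255))>0
P=W[m&(abs(W[...,2]-68)<14)&(np.hypot(W[...,0]-504,W[...,1]+412)<25)]
print('cap z',len(P),np.percentile(P[:,2],[10,50,90]))
D=np.hypot(W[...,0]-504,W[...,1]+412)
v=hsv[...,2]
for a,b in((29,33),):
    Q=W[(D>a)&(D<b)&(v<70)&(abs(W[...,2]-68)<10)];print('rim z',len(Q),np.percentile(Q[:,2],[10,50,90]) if len(Q) else 0)
rects(d,(22,120,60),(33,255,255),86,band=6)
E
```

```text
clock: 17.85
tcp_pos: [504.0, -413.1, 243.1]
tool_rot: [0.0, 0.781, 0.624, -0.0]
ft_force: [-2.3, 1.8, 7.8]
gripper_width: 0.001
grasp_force: 3.9
[ -2.2896857    2.2310732    7.90013235 243.05495153]
cap z 5217 [67.53403572 69.29876937 70.11470746]
rim z 2975 [69.02904772 69.79834953 70.54551403]
[321.  55.] 3316 mean [ 526.  -319.1   85.5] rect [ 524.6 -318.5] [29.7 26. ] ang 77.3
```

View pics/w6.png

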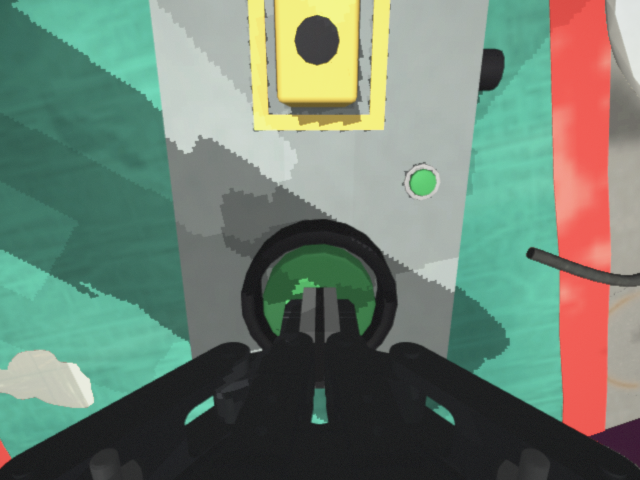

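The closed fingertips press the cap at (320,310). The cap (69.3 mm) is level with the rim (69.8 mm) at 7.9 N, and the key is still home at (317,55). I hold a moment longer, then hand in.

```bash
python3 -m creep '[[0,0,0,0],[0,0,0,0],[0,0,0,0],[0,0,0,0],[0,0,0,0],[0,0,0,0]]'; python3 -c "
from bench import robot
print(robot.finish_job())"
```

```text
clock: 19.0
tcp_pos: [504.0, -413.1, 243.0]
tool_rot: [0.0, 0.781, 0.624, 0.0]
ft_force: [-2.1, 2.3, 8.1]
gripper_width: -0.0
grasp_force: 3.9
the job is handed in; nothing more can be done
None
```

The job is handed in at 19 s: the yellow key is home in the socket and released, and the green button is held level with the collar's rim at about 8 N; I did not re-check the blue key, beaker, bottle and vial, but saw no contact with them, and the hand-in returned no verdict.

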